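Nudge the welding coupon onto its locating pins

TASK

The white practice coupon is lying askew on the black stand, propped on the two locating pins. With your fingertips against the edges of its base, push it up to the fence and along it until both holes drop over the pins and it lies flat on the stand, then take your hand away. Only push it: never lift or tip it, keep off its grey upright web, and leave everything else where it is.

Things in the scene. Friction and masses are not known exactly. Their poses are not given: they have to be found in the camera images.
- stand: Fixed charcoal stand on the table. Origin at table height under the middle of the seat; x towards its fence, y along it, z up. Its flat bed spans x -105 to 145, y -170 to 170 mm, top at z = 30 mm. Ledge behind the fence holds a red magnet block and a small jar.
- pin0 (a point): Foot of the +y locating pin, on the bed (stand x 20, y +45, z 30 mm). Brass pin, 10 mm diameter, 8 mm tall above the bed; its top 3 mm taper to a 6 mm flat.
- pin1 (a point): Foot of the -y locating pin (stand x 20, y -45, z 30 mm), the same as the other.
- coupon: Loose smooth white plastic T-joint coupon, 0.24-0.48 kg. Base 120 (x) by 200 (y) by 10 mm with two through holes. Origin: centre of its underside; x to the fence, y along it, z up. Starts 12-24 mm short of the fence, up to 45 mm to either side, turned up to 0.08 rad, edge facing away from the fence on the bed, far side on the pin tops (leans about 0.08 rad). Seated: origin at stand x 0, y 0, z 30 mm, flat.
- hole0 (a point): Centre of the +y hole at the underside of the coupon's base (coupon x 20, y +45, z 0 mm). Through hole, 13.5 mm diameter. With the far edge flat against the fence the holes match the pins in x; slid along until they meet, the coupon drops 8 mm there and the pins then stop it. It slides with 1 to 5 N.
- hole1 (a point): Centre of the -y hole at the underside (coupon x 20, y -45, z 0 mm), the same size.
- web: Grey upright web of the coupon, fixed to it: 10 mm (x) by 150 mm (y) by 36 mm tall above the base; origin at the middle of its foot (coupon x -25, y 0, z 10 mm). Its ends stop 25 mm short of the base's ends.
- cutter_wide_mid (a point): Bystander: steel milling cutter lying flat, 80 mm diameter, 24 mm high; its centre.
- cutter_slim_mid (a point): Bystander: steel milling cutter lying flat, 68 mm diameter, 16 mm high; its centre.
- torch_mid (a point): Bystander: red and black torch handpiece lying on the table, about 250 mm long, 30 mm high; middle of its grip.
- brush_grip (a point): Bystander: brush lying on the table, middle of its handle.
- hammer_grip (a point): Bystander: hammer lying on the table, middle of its handle.
- magnet: Bystander: red magnet block 30 by 60 by 14 mm on the ledge behind the fence; centre of its underside.
- jar: Bystander: small jar, 36 mm diameter, 42 mm tall, on the ledge behind the fence; centre of its underside.
- fence (a point): Middle of the fence's seat-side face, at the bed (stand x 60, y 0, z 30 mm). Aluminium fence fixed to the stand: 320 mm long in stand y, 12 mm thick, 28 mm above the bed. Two yellow stripes on it, at stand y +45 and -45 mm, stand opposite the two pins. Coupon seated = far edge at the fence, holes opposite the stripes.
There are look-alikes about, which are no part of the job. Of the things that look like the coupon, the larger one is meant.

How it is judged:
At the end, for the whole second after the job is handed in: Both holes are over their pins (each within 3 mm sideways, its underside within 2 mm of the bed), the coupon lies flat (within 0.025 rad) and at rest (horizontal distance between hole0 and pin0 below 0.003 m and horizontal distance between hole1 and pin1 below 0.003 m and z of each of hole0, hole1 in the frame of stand below 0.032 m and angle between coupon's own z axis and vertical below 0.025 rad and linear speed of coupon below 0.02 m/s); the robot touches nothing.
It fails at once if the coupon is lifted: its middle more than 20 mm above the bed (z of coupon in the frame of stand above 0.05 m).
It fails at once if the coupon is tipped by more than 0.25 rad (angle between coupon's own z axis and vertical above 0.25 rad).
It fails at once if the robot pushes on the grey web (more than 1 N) (contact force between any of the fingers, the arm and web above 1 N).
It fails at once if any bystander (cutters, torch, brush, hammer, magnet, jar) is moved by more than 15 mm (distance of any of cutter_wide_mid, cutter_slim_mid, torch_mid, brush_grip, hammer_grip, magnet, jar from where it was at the start of the episode above 0.015 m).
It also fails if it takes over 54 s, if anything falls off the work surface, if the arm or the gripper's body presses on something with over 40 N, if the wrist force passes 120 N, or if a joint passes its speed limit or range.

ROBOT

A 6-joint arm with a two-finger parallel gripper is mounted at the origin on the work surface. World frame = base frame: x ahead of the robot, y to its left, z up, the work surface at z = 0. Lengths are in m, angles in rad, forces in N, time in s.
With the tool pointing down it reaches from about 0.4 to 0.825 m from the base axis. Payload 7 kg.
Tool frame: the origin (TCP) lies between the finger pads; the fingertips stand 11 mm ahead of it and the grasp point (between the pads) lies 8 mm behind it (arm.tips_ahead is the distance from the TCP to the fingertips, in m); z points along the fingers, x is the direction in which the jaws open and shut, and the axes are right-handed (so a half turn about z gives the same grasp; the last joint's range is limited). The gripper opens to 88 mm and grips with 3 to 60 N. Pads are 19 mm wide; open, the fingers measure 130 mm over their backs; the gripper's body (78 mm by 193 mm) begins 47 mm behind the grasp point.
Start: joints at [-0.958, 0.359, 0.012, 0, -1.224, -0.288], TCP at [0.215, -0.64, 0.238] pointing down, gripper open.
Joint ranges: [-3.07, 3.07], [-1.43, 2.12], [-1.02, 1.25], [-3.03, 1.67], [-3.05, -0], [-3.03, 3.03]. Speed limits (rad/s): [2.39, 2.39, 3.01, 3.14, 3.14, 3.14].

INTERFACE

Orientations are given as [roll, pitch, yaw] about the fixed x, y, z axes, in that order (R = Rz(yaw) Ry(pitch) Rx(roll)).
In Python, from station import arm, optics, finder gives the robot as it stands. The module is installed in compiled form; this text tells all that it offers.
- The arm moves only by the tool apply_moves, never from a script. Its argument "increments" is one flat list of numbers, 6 for each row, row after row: the shift along the world's x, y, z in m, then the turn, a rotation vector about the world's x, y, z in rad. In form: [tx, ty, tz, rx, ry, rz, tx, ty, tz, rx, ry, rz, ...]. A call has 1 to 20 rows; each row shifts and turns the pose as measured when the row begins; what a row does not reach is not made up. A row lasts 1/12 s, in which the tool goes at most 41.7 mm and 7.16 degrees, less where a joint would pass 70% of its speed; a pose out of reach is approached as far as the arm can. A call with a gripper value outside its range is refused whole. "hand" is the closure, from 0 (fully open) to 1 (shut), set as the call begins (left out, the last holds). The fingers move at their own pace and stop on an object; "force" is the grip in N (left out, the last holds). Time passes only in rows, so rows that do not move let the fingers close. It gives the time, the measured TCP pose, the force and the opening at its end, in the units of the state.
- arm.get_state(): the state, without advancing time (a new reading comes with each control period).
- optics.grab_frame(name): name is "scene" or "top" or "wrist"; returns the picture (420x560x3 uint8, red, green, blue); there is no depth.
- optics.camera_model(name): a dict with "fx", "fy", "cx", "cy" (pixels), "world_to_cam" (4x4, takes a point from world to camera coordinates); the wrist camera has in their place "T_tool_cam" (4x4, takes a point from camera to tool coordinates, whose origin is the TCP and whose axes are the tool frame's). Camera axes: x right, y up, looking along -z (the intrinsics and any distortion apply to the point x, -y, -z); pixel columns grow to the right and rows downward; lengths in m; the calibration is good to about 2 mm. The wrist camera is an equidistant fisheye: a pixel r from the principal point sees the ray r / f radians off the axis. A picture is of the moment at which its call begins: read the wrist's pose just before it. camera_model takes no time and is no camera call.
- arm.job_done(): hands the job in, once; it reports no verdict.
Trained networks look in the newest picture that a camera, given by its name, has taken for a name from the list of things; names that differ only in an ending like _2 or _b are one class to them, and where a whole thing is asked for, a point or a joint stands for the part that bears it (a point fixed in the world has none). Each returns a list of dicts, best first, with "conf" (0 to 1); they miss things now and then, are a little off and sometimes report something else, mostly with a low value. They report only what shows in the picture. A call takes as long as a camera call. They do not tell look-alikes from the thing itself.
- finder.find_in(camera, name): "box" ([left, top, right, bottom] in pixels, round what is visible of it).
- finder.landmark_of(camera, name): "point" ([column, row] in pixels: a listed point, or the origin of a listed thing).
The state is a dict: "t": time; "q": joint angles; "qd": joint speeds; "joint_efforts": joint torques, N m; "eef_pos": TCP position; "ee_rot": TCP orientation; "force": force on the tool from outside, world axes, zero at the start; "moment": the same for the moment, N m; "width": finger opening in m.
Only numpy, scipy, OpenCV 4.12 (cv2) and the standard library are available. Lean on these libraries where they do the work, as an engineer would, in place of code of your own. Each camera call takes 0.05 s, during which the arm holds its last target. There are 200 camera calls.

## Working session

There is one attempt and no reset: what is moved stays moved. The work goes in short steps, Python scripts to look and compute and a tool call to move; the robot and the scene stay as the last step left them, time stands still between calls to the robot, and variables do not carry over. Pictures are saved under pics/ and viewed, about 8 in all and at most 12, crops included, and the job is handed in when it is done.

Besides the shell and the picture viewer there is one more tool, called by a JSON object that holds its "api" and its "payload", one argument or row to a line. apply_moves: Moves the arm, as the interface text tells. Its arguments: {"type":"object","properties":{"increments":{"type":"array"},"hand":{"type":"number"},"force":{"type":"number"}},"required":["increments"]}

```bash
mkdir -p pics; cat > h.py <<'E'
import numpy as np, cv2
from station import arm, optics, finder
from scipy.spatial.transform import Rotation as R
def ray(cam,px):
    m=optics.camera_model(cam); u=(px[0]-m['cx'])/m['fx']; v=(px[1]-m['cy'])/m['fy']
    if cam=='wrist':
        r=np.hypot(u,v); s=np.sin(r)/r if r>1e-9 else 1
        d=np.array([u*s,-v*s,-np.cos(r)])
        st=arm.get_state(); T=np.eye(4); T[:3,:3]=R.from_euler('xyz',st['ee_rot']).as_matrix(); T[:3,3]=st['eef_pos']
        M=T@np.array(m['T_tool_cam'])
    else:
        d=np.array([u,-v,-1]); M=np.linalg.inv(np.array(m['world_to_cam']))
    return M[:3,3],M[:3,:3]@d
def at_z(cam,px,z):
    o,d=ray(cam,px); return o+d*(z-o[2])/d[2]
def proj(cam,p):
    m=optics.camera_model(cam); p=np.append(p,1)
    c=np.array(m['world_to_cam'])@p
    return np.array([m['cx']+m['fx']*c[0]/-c[2], m['cy']+m['fy']*-c[1]/-c[2]])
def save(cam,name,box=None,s=1):
    im=optics.grab_frame(cam)[:,:,::-1]
    if box: l,t,r,b=box; im=im[t:b,l:r]
    cv2.imwrite('pics/'+name,cv2.resize(im,None,fx=s,fy=s,interpolation=cv2.INTER_CUBIC))
E
python3 - <<'E'
from h import *
m=optics.camera_model('top');print({k:(v if k!='world_to_cam' else np.round(v,3).tolist()) for k,v in m.items()})
for c in('top','scene'):
    save(c,c+'0.png')
    for n in('stand','coupon','pin0','pin1','hole0','hole1','web','fence','jar','magnet'):
        print(c,n,[(np.round(d['point']).tolist(),round(d['conf'],2)) for d in finder.landmark_of(c,n)[:3]])
E
```

```text
{'fx': 441.57916571918236, 'fy': 441.57916571918236, 'cx': 277.72966213601217, 'cy': 206.97844819776358, 'world_to_cam': [[0.025, -1.0, -0.01, -0.04], [0.996, 0.024, 0.083, -0.526], [-0.082, -0.012, 0.997, -1.498], [0.0, 0.0, 0.0, 1.0]]}
top stand [([283.0, 190.0], 0.85), ([285.0, 171.0], 0.57), ([379.0, 179.0], 0.39)]
top coupon [([282.0, 194.0], 0.96), ([200.0, 252.0], 0.63)]
top pin0 [([296.0, 188.0], 0.93), ([274.0, 181.0], 0.57)]
top pin1 [([296.0, 188.0], 0.93), ([274.0, 181.0], 0.57)]
top hole0 [([213.0, 248.0], 0.93), ([266.0, 189.0], 0.92), ([200.0, 261.0], 0.71)]
top hole1 [([213.0, 248.0], 0.93), ([266.0, 189.0], 0.92), ([200.0, 261.0], 0.71)]
top web [([278.0, 203.0], 0.67), ([384.0, 201.0], 0.54)]
top fence [([288.0, 172.0], 0.78)]
top jar [([310.0, 163.0], 0.57)]
top magnet [([273.0, 154.0], 0.71), ([287.0, 170.0], 0.52)]
scene stand [([271.0, 232.0], 0.95)]
scene coupon [([367.0, 192.0], 0.89), ([283.0, 222.0], 0.61)]
scene pin0 [([252.0, 230.0], 0.97)]
scene pin1 [([252.0, 230.0], 0.97)]
scene hole0 [([355.0, 192.0], 0.91), ([370.0, 189.0], 0.86), ([264.0, 227.0], 0.84)]
scene hole1 [([355.0, 192.0], 0.91), ([370.0, 189.0], 0.86), ([264.0, 227.0], 0.84)]
scene web [([281.0, 214.0], 0.83), ([372.0, 193.0], 0.41), ([257.0, 229.0], 0.22)]
scene fence [([269.0, 241.0], 0.88)]
scene jar [([240.0, 250.0], 0.56)]
scene magnet [([286.0, 256.0], 0.66), ([282.0, 214.0], 0.47)]
```

View pics/top0.png

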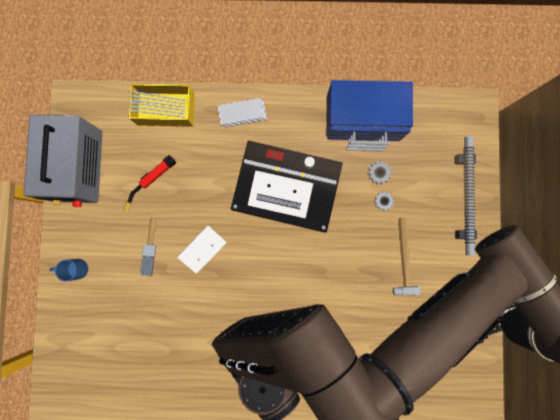

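View pics/scene0.png

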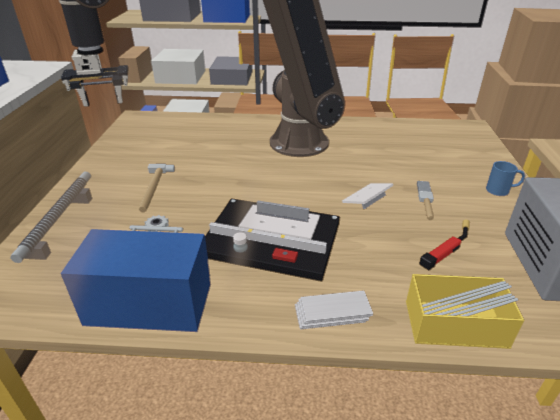

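Candidates: white plate with grey web on the black stand, top (281,193); smaller white plate on the table, top (202,250), without web. The description (larger, on the stand) picks the first. I check it in a close crop.

```bash
python3 - <<'E'
from h import *
save('top','crop.png',(222,132,352,240),6)
for px,z in (((248,141),.03),((342,157),.03),((326,231),.03),((232,209),.03),((288,172),.03),((281,193),.035),((310,163),.06),((273,154),.06)):
    print(px,np.round(at_z('top',px,z),3))
print(arm.get_state())
E
```

```text
(248, 141) [0.753 0.081 0.03 ]
(342, 157) [ 0.704 -0.245  0.03 ]
(326, 231) [ 0.448 -0.194  0.03 ]
(232, 209) [0.515 0.129 0.03 ]
(288, 172) [ 0.647 -0.06   0.03 ]
(281, 193) [ 0.573 -0.038  0.035]
(310, 163) [ 0.675 -0.133  0.06 ]
(273, 154) [ 0.703 -0.008  0.06 ]
{'t': 1.15, 'q': array([-9.57851178e-01,  3.58604277e-01,  1.19067052e-02, -2.70904950e-05,
       -1.22408696e+00, -2.88107646e-01]), 'qd': array([-7.30421147e-04, -1.87354159e-05,  1.20618596e-03,  1.34657136e-04,
        1.56309808e-03, -1.38260496e-03]), 'joint_efforts': array([ 9.91276393e-04, -5.82397234e+01,  2.93313861e+01,  7.00276002e+00,
        1.24853032e-02, -1.66819450e-05]), 'eef_pos': array([ 0.21542125, -0.63968276,  0.23755651]), 'ee_rot': array([3.14156487e+00, 4.06825625e-06, 1.89562462e+00]), 'force': array([ 0.41716428,  0.18897695, -0.03359427]), 'moment': array([ 0.03310723,  0.00452173, -0.01956404]), 'width': 0.08763683259903479}
```

View pics/crop.png

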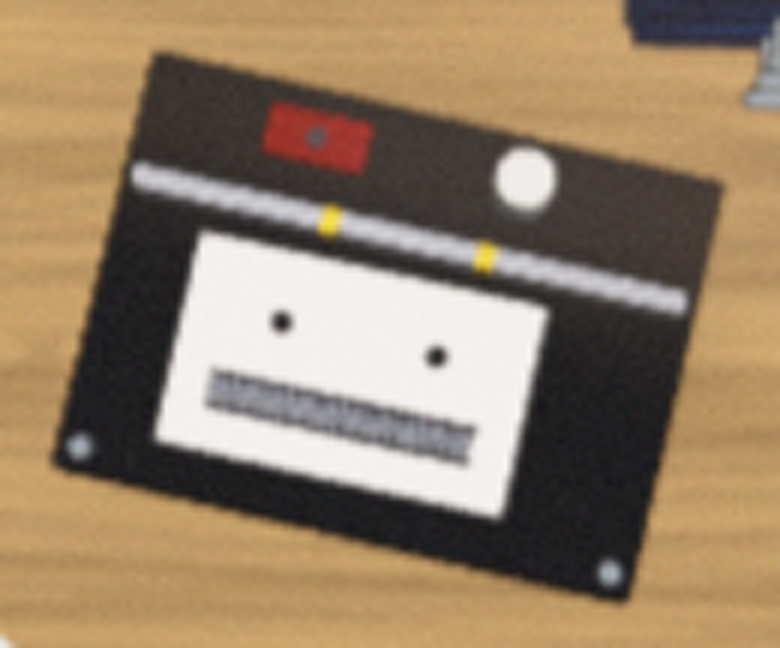

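The crop shows the large plate with its grey web on the stand. Holes are at crop (282,321) and (436,357), fence stripes at (330,220) and (486,257), so the plate sits short of the fence and off toward stand +y. I compute the poses next.

```bash
cat >> h.py <<'E'
from scipy.optimize import least_squares
def c2p(c,o=(222,132),s=6): return (np.array(c)+.5)/s-.5+np.array(o)
def fit(pairs,f,x0):
    return least_squares(lambda p:np.concatenate([proj('top',f(p,np.array(m)))-px for m,px in pairs]),x0)
def stand_pt(p,m):
    c,s=np.cos(p[2]),np.sin(p[2]); return np.array([p[0]+c*m[0]-s*m[1],p[1]+s*m[0]+c*m[1],m[2]])
E
python3 - <<'E'
from h import *
S=[((-.105,.17,.03),(53,465)),((-.105,-.17,.03),(630,602)),((.145,.17,.03),(154,53)),((.145,-.17,.03),(722,184)),
((.066,.045,.058),(330,220)),((.066,-.045,.058),(486,257)),((.066,.16,.058),(135,175)),((.066,-.16,.058),(688,303))]
r=fit([(m,c2p(c)) for m,c in S],stand_pt,[.58,-.06,-.2]); P=r.x; print('stand',P.round(4),'res',r.fun.round(1))
L=.085
def cp(p,m): # near edge bottom on bed
    q=R.from_euler('y',-L).apply(m-np.array([-.06,0,0]))+np.array([-.06,0,.03])
    c,s=np.cos(p[2]),np.sin(p[2]); q=np.array([p[0]+c*q[0]-s*q[1],p[1]+s*q[0]+c*q[1],q[2]]); return stand_pt(P,q)
C=[((.06,.1,.01),(203,232)),((.06,-.1,.01),(550,308)),((-.06,-.1,.01),(503,520)),((-.06,.1,.01),(155,440)),((.02,.045,.01),(282,321)),((.02,-.045,.01),(436,357))]
r=fit([(m,c2p(c)) for m,c in C],cp,[-.015,.01,0]); print('coupon in stand',r.x.round(4),'res',r.fun.round(1))
T=lambda x,y,z=0:stand_pt(P,np.array([x,y,z])).round(4)
print('near edge mid',cp(r.x,np.array([-.06,0,0])).round(4),'hover',T(r.x[0]-.06-.045,r.x[1]))
E
```

```text
stand [ 0.5804 -0.0519 -0.2071] res [-0.6  0.6  0.2  0.5 -0.2 -0.7  0.9 -0.5  0.2  0.1  0.1 -0.  -0.3 -0.
 -0.3  0. ]
coupon in stand [-0.0137  0.0139  0.0081] res [ 0.   0.1 -0.3  0.3 -0.3 -0.5  0.3 -0.2  0.   0.3  0.2  0.1]
near edge mid [ 0.5111 -0.0236  0.03  ] hover [ 0.4671 -0.0139  0.    ]
```

{"api": "apply_moves", "payload": {
  "increments": [0.0126,0.0313,-0.004,0,0,-0.0266,0.0126,0.0313,-0.004,0,0,-0.0266,0.0126,0.0313,-0.004,0,0,-0.0266,0.0126,0.0313,-0.004,0,0,-0.0266,0.0126,0.0313,-0.004,0,0,-0.0266,0.0126,0.0313,-0.004,0,0,-0.0266,0.0126,0.0313,-0.004,0,0,-0.0266,0.0126,0.0313,-0.004,0,0,-0.0266,0.0126,0.0313,-0.004,0,0,-0.0266,0.0126,0.0313,-0.004,0,0,-0.0266,0.0126,0.0313,-0.004,0,0,-0.0266,0.0126,0.0313,-0.004,0,0,-0.0266,0.0126,0.0313,-0.004,0,0,-0.0266,0.0126,0.0313,-0.004,0,0,-0.0266,0.0126,0.0313,-0.004,0,0,-0.0266,0.0126,0.0313,-0.004,0,0,-0.0266,0.0126,0.0313,-0.004,0,0,-0.0266,0.0126,0.0313,-0.004,0,0,-0.0266,0.0126,0.0313,-0.004,0,0,-0.0266,0.0126,0.0313,-0.004,0,0,-0.0266]
}}

```text
t: 2.82
eef_pos: [0.4715, 0.0106, 0.1577]
ee_rot: [3.129, -0.0, 1.33]
force: [0.8, -0.5, 0.4]
width: 0.0876
```

{"api": "apply_moves", "payload": {
  "increments": [-0.004,-0.02,0,0.003,0.012,0.034,0,0,0,0,0,0,0,0,0,0,0,0]
}}

```text
t: 3.07
eef_pos: [0.471, -0.0005, 0.1575]
ee_rot: [3.14, -0.001, 1.375]
force: [-0.1, 0.7, -0.8]
width: 0.0877
```

```bash
python3 - <<'E'
from h import *
save('wrist','w0.png')
s=arm.get_state();print(s['t'],s['eef_pos'].round(4),s['ee_rot'].round(4),s['force'].round(2))
for n in('pin0','hole0','web','coupon','fence'):
    for d in finder.landmark_of('wrist',n)[:3]: print(n,np.round(d['point'],1),round(d['conf'],2),at_z('wrist',d['point'],.04).round(4))
E
```

```text
3.1167 [ 0.4706 -0.001   0.1575] [ 3.1408e+00 -8.0000e-04  1.3744e+00] [-0.76 -0.23  0.58]
pin0 [296.9 335.1] 0.97 [ 0.6078 -0.0115  0.04  ]
pin0 [209.3 330.2] 0.61 [ 0.5862 -0.0984  0.04  ]
hole0 [222.3 324.3] 0.97 [ 0.5806 -0.083   0.04  ]
hole0 [491.6  37. ] 0.91 [0.3483 0.2245 0.04  ]
hole0 [313.3 328. ] 0.89 [0.6022 0.0059 0.04  ]
web [263.3 290. ] 0.89 [ 0.5481 -0.0335  0.04  ]
web [309.5 327.8] 0.23 [0.6011 0.002  0.04  ]
coupon [265.8 306.8] 0.65 [ 0.5671 -0.0354  0.04  ]
coupon [488.6  70.4] 0.56 [0.3808 0.2127 0.04  ]
```

View pics/w0.png

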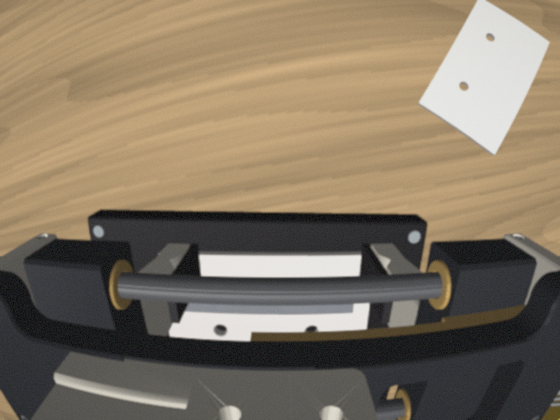

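The wrist view agrees: holes at (221,329) and (311,329) fall within about 3 mm of the prediction. The small look-alike is at upper right. I go down short of the near edge.

{"api": "apply_moves", "payload": {
  "increments": [-0.003,-0.013,0,0,0,-0.011,0,0,-0.03,0,0,0,0,0,-0.03,0,0,0,0,0,-0.03,0,0,0,0,0,0,0,0,0,0,0,0,0,0,0]
}}

```text
t: 3.87
eef_pos: [0.4691, -0.0177, 0.0687]
ee_rot: [3.133, -0.005, 1.356]
force: [0.2, 0.1, 0.0]
width: 0.0876
```

{"api": "apply_moves", "payload": {
  "increments": [-0.001,0.004,-0.012,-0.003,0.009,0.007,0,0,-0.011,0,0,0,0,0,0,0,0,0,0,0,0,0,0,0]
}}

```text
t: 4.2
eef_pos: [0.4709, -0.0126, 0.0486]
ee_rot: [3.137, -0.002, 1.364]
force: [0.7, 0.3, -0.1]
width: 0.0877
```

{"api": "apply_moves", "payload": {
  "increments": [0,0,-0.004,0,0,0,0.0098,-0.0021,0,0,0.002,0,0.0098,-0.0021,0,0,0,0,0.0049,-0.001,0,0,0,0,0.0029,-0.0006,0,0,0,0,0.0029,-0.0006,0,0,0,0,0,0,0,0,0,0]
}}

```text
t: 4.78
eef_pos: [0.5056, -0.0182, 0.048]
ee_rot: [3.133, -0.005, 1.365]
force: [-0.5, -0.8, 0.8]
width: 0.0876
```

{"api": "apply_moves", "payload": {
  "increments": [0,0,-0.004,0,0.004,0,0,0,-0.001,0,0,0,0.002,-0.0004,0,0,0,0,0.002,-0.0004,0,0,0,0,0,0,0,0,0,0]
}}

```text
t: 5.2
eef_pos: [0.5082, -0.0194, 0.0421]
ee_rot: [3.14, -0.003, 1.364]
force: [0.7, 0.6, -0.9]
width: 0.0876
```

```bash
python3 - <<'E'
from h import *
save('scene','s1.png',(190,180,360,290),4.5)
s=arm.get_state();print(s['t'],s['eef_pos'].round(4),s['ee_rot'].round(4),s['force'].round(2))
E
```

```text
5.25 [ 0.5081 -0.0193  0.0421] [ 3.1396e+00 -3.1000e-03  1.3643e+00] [-0.12 -0.51  0.4 ]
```

View pics/s1.png

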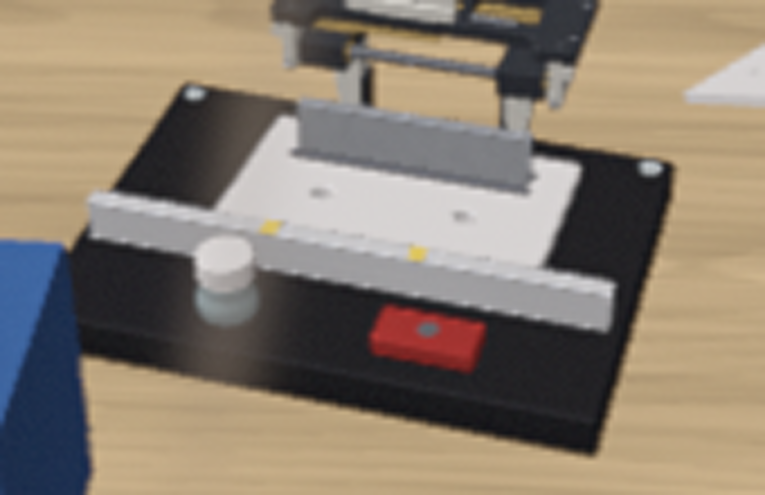

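The scene crop shows both fingers behind the near edge (crop y≈120), clear of the web. I push on slowly and watch the force.

{"api": "apply_moves", "payload": {
  "increments": [0.003,-0.0006,0.002,0,0,0,0.003,-0.0006,0,0,0,0,0,0,0,0,0,0]
}}

```text
t: 5.5
eef_pos: [0.5142, -0.0207, 0.0442]
ee_rot: [3.14, -0.003, 1.364]
force: [-0.7, -1.4, 0.3]
width: 0.0882
```

{"api": "apply_moves", "payload": {
  "increments": [0.002,-0.0004,0,0,0,0,0,0,0,0,0,0]
}}

```text
t: 5.67
eef_pos: [0.5162, -0.0211, 0.0442]
ee_rot: [3.141, -0.003, 1.364]
force: [-0.4, -0.2, -0.2]
width: 0.0877
```

{"api": "apply_moves", "payload": {
  "increments": [0.002,-0.0004,0,0,0,0,0,0,0,0,0,0]
}}

```text
t: 5.83
eef_pos: [0.5162, -0.0216, 0.0436]
ee_rot: [-3.139, -0.002, 1.363]
force: [-0.0, 0.9, 0.9]
width: 0.088
```

{"api": "apply_moves", "payload": {
  "increments": [0.003,-0.0006,0,0,0,0,0,0,0,0,0,0]
}}

```text
t: 6.0
eef_pos: [0.5161, -0.0223, 0.0429]
ee_rot: [-3.133, -0.001, 1.361]
force: [0.8, -0.2, -0.1]
width: 0.0872
```

{"api": "apply_moves", "payload": {
  "increments": [0.003,-0.0006,0,0,0,0,0,0,0,0,0,0]
}}

```text
t: 6.17
eef_pos: [0.516, -0.0231, 0.0422]
ee_rot: [-3.127, 0.001, 1.36]
force: [-0.6, -0.4, 0.3]
width: 0.0879
```

```bash
python3 - <<'E'
from h import *
save('scene','s2.png',(190,180,360,290),4.5)
s=arm.get_state();print(s['t'],s['eef_pos'].round(4),s['ee_rot'].round(4),s['force'].round(2))
E
```

```text
6.2167 [ 0.5163 -0.0231  0.0422] [-3.1280e+00  7.0000e-04  1.3604e+00] [-3.57  1.06 -0.67]
```

View pics/s2.png

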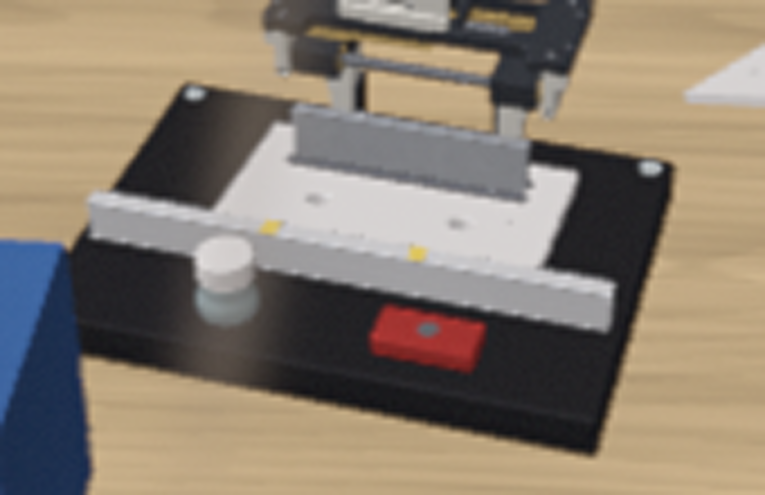

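```bash
python3 - <<'E'
from h import *
save('top','t2.png',(222,132,352,240),6)
s=arm.get_state();print(s['t'],s['eef_pos'].round(4),s['ee_rot'].round(4),s['force'].round(2))
E
```

```text
6.2667 [ 0.5163 -0.0231  0.0422] [-3.1281e+00  7.0000e-04  1.3603e+00] [-3.64  1.45 -0.53]
```

View pics/t2.png

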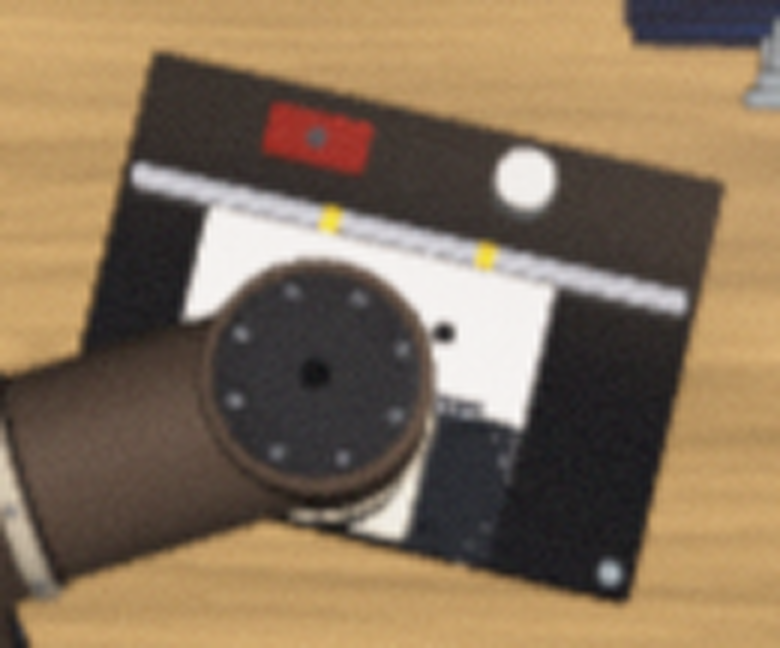

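The far edge lies along the fence (crop (210,205) to (555,290)). Hole1 (444,332) is still left of its stripe line. I back off, rise, turn the jaw along stand x, and go to the +y end.

{"api": "apply_moves", "payload": {
  "increments": [-0.012,0.0025,0.001,0,0,0,-0.012,0.0025,0,0,0,0,-0.012,0.0025,0,0,0,0,0,0,0.03,0,0,0,0,0,0.03,0,0,0,0,0,0.02,0,0,0,0,0,0,0,0,0]
}}

```text
t: 6.85
eef_pos: [0.4809, -0.0154, 0.1262]
ee_rot: [-3.134, 0.001, 1.363]
force: [1.0, -0.1, -0.0]
width: 0.0881
```

{"api": "apply_moves", "payload": {
  "increments": [0.0079,0.0074,0,0,0,0.098,0.0079,0.0074,0,0,0,0.098,0.0079,0.0074,0,0,0,0.098,0.0079,0.0074,0,0,0,0.098,0.0079,0.0074,0,0,0,0.098,0.0079,0.0074,0,0,0,0.098,0.0079,0.0074,0,0,0,0.098,0.0079,0.0074,0,0,0,0.098,0.0079,0.0074,0,0,0,0.098,0.0079,0.0074,0,0,0,0.098,0.0079,0.0074,0,0,0,0.098,0.0079,0.0074,0,0,0,0.098,0.0079,0.0074,0,0,0,0.098,0.0079,0.0074,0,0,0,0.098,0.0079,0.0074,0,0,0,0.098,0.0079,0.0074,0,0,0,0.098,0,0,0,0,0,0,0,0,0,0,0,0],
  "hand": 0.43
}}

```text
t: 8.35
eef_pos: [0.6179, 0.1113, 0.1262]
ee_rot: [3.128, 0.006, 3.011]
force: [-1.2, 0.3, -0.4]
width: 0.0501
```

```bash
cat > chk.py <<'E'
from h import *
P=np.array([.5804,-.0519,-.2071])
def instand(p):
    d=np.array(p)[:2]-P[:2];c,s=np.cos(P[2]),np.sin(P[2]);return np.array([c*d[0]+s*d[1],-s*d[0]+c*d[1]])
s=arm.get_state();print(s['t'],s['eef_pos'].round(4),s['ee_rot'].round(4),s['force'].round(2),'w',round(s['width'],4),'q6',s['q'][5].round(2),'stand',instand(s['eef_pos']).round(4))
E
python3 - <<'E'
from chk import *
for c in('wrist','top'):
    save(c,c+'3.png')
    for n in('hole0','fence'):
        for d in finder.landmark_of(c,n)[:3]: print(c,n,np.round(d['point'],1),round(d['conf'],2),instand(at_z(c,d['point'],.048)).round(4))
E
```

```text
8.35 [0.6179 0.1113 0.1262] [3.1279 0.0065 3.0114] [-1.21  0.29 -0.43] w 0.0501 q6 -0.61 stand [0.0031 0.1674]
wrist hole0 [502.  261.5] 0.75 [-0.2022  0.1926]
wrist hole0 [263.4  69. ] 0.57 [0.0238 0.0605]
wrist hole0 [266.8  52.6] 0.32 [0.0224 0.0488]
wrist fence [270.1  51.6] 0.55 [0.0202 0.0477]
top hole0 [210.9 247.9] 0.9 [-0.2456  0.1989]
top hole0 [267.7 181.8] 0.85 [0.0158 0.0649]
top hole0 [199.2 261.9] 0.75 [-0.3     0.2258]
top fence [286.1 173.4] 0.78 [0.0581 0.0106]
```

{"api": "apply_moves", "payload": {
  "increments": [-0.0113,-0.015,0,-0.0126,0.008,-0.077,0,0,0,0,0,0,0,0,-0.025,0,0,0,0,0,-0.025,0,0,0,0,0,0,0,0,0,0,0,0,0,0,0]
}}

```text
t: 9.15
eef_pos: [0.607, 0.0949, 0.079]
ee_rot: [3.138, 0.006, 2.929]
force: [0.2, 1.3, 0.4]
width: 0.0503
```

```bash
python3 chk.py
```

```text
9.15 [0.607  0.0949 0.079 ] [3.1384 0.0062 2.9294] [0.2  1.31 0.43] w 0.0503 q6 -0.69 stand [-0.0042  0.1491]
```

{"api": "apply_moves", "payload": {
  "increments": [0,0,-0.018,0,0.006,0.004,0,0,-0.0165,0,0,0,0,0,0,0,0,0,-0.001,-0.005,0,0,0,0,-0.002,-0.0098,0,0,0,0,0,0,0,0,0,0]
}}

```text
t: 9.65
eef_pos: [0.6076, 0.0805, 0.0516]
ee_rot: [3.136, 0.007, 2.937]
force: [-0.6, 0.5, 1.0]
width: 0.0497
```

```bash
python3 chk.py
```

```text
9.65 [0.6076 0.0805 0.0516] [3.136  0.0072 2.9365] [-0.58  0.5   1.  ] w 0.0497 q6 -0.65 stand [-0.0006  0.1351]
```

{"api": "apply_moves", "payload": {
  "increments": [-0.002,0,-0.007,0,0.007,0,0,0,0,0,0,0,-0.001,-0.0049,0,0,0,0,0,0,0,0,0,0]
}}

```text
t: 9.98
eef_pos: [0.6058, 0.0746, 0.0474]
ee_rot: [3.135, 0.004, 2.936]
force: [-0.1, -0.2, -0.3]
width: 0.0503
```

```bash
python3 chk.py
```

```text
9.9833 [0.6058 0.0746 0.0474] [3.1349 0.0037 2.9356] [-0.15 -0.18 -0.29] w 0.0503 q6 -0.64 stand [-0.0012  0.129 ]
```

{"api": "apply_moves", "payload": {
  "increments": [0,0,-0.003,0,0,0,-0.0006,-0.003,0,0,0,0,-0.0006,-0.003,0,0,0,0,-0.0006,-0.003,0,0,0,0,0,0,0,0,0,0]
}}

```text
t: 10.4
eef_pos: [0.6042, 0.0651, 0.0445]
ee_rot: [3.134, 0.004, 2.936]
force: [-0.3, -0.0, 0.3]
width: 0.0497
```

```bash
python3 chk.py
```

```text
10.4 [0.6042 0.0651 0.0445] [3.1342 0.0045 2.9359] [-0.34 -0.03  0.31] w 0.0497 q6 -0.63 stand [-0.0008  0.1194]
```

{"api": "apply_moves", "payload": {
  "increments": [-0.0004,-0.002,0,0,0,0,-0.0004,-0.002,0,0,0,0,0,0,0,0,0,0]
}}

```text
t: 10.65
eef_pos: [0.6032, 0.0605, 0.0444]
ee_rot: [3.134, 0.004, 2.936]
force: [0.3, -0.4, -0.6]
width: 0.0498
```

```bash
python3 - <<'E'
from chk import *
save('scene','s4.png',(190,180,360,290),4.5)
E
```

```text
10.65 [0.6032 0.0605 0.0444] [3.1344 0.0042 2.9358] [ 0.33 -0.41 -0.56] w 0.0498 q6 -0.62 stand [-0.0008  0.1146]
```

View pics/s4.png

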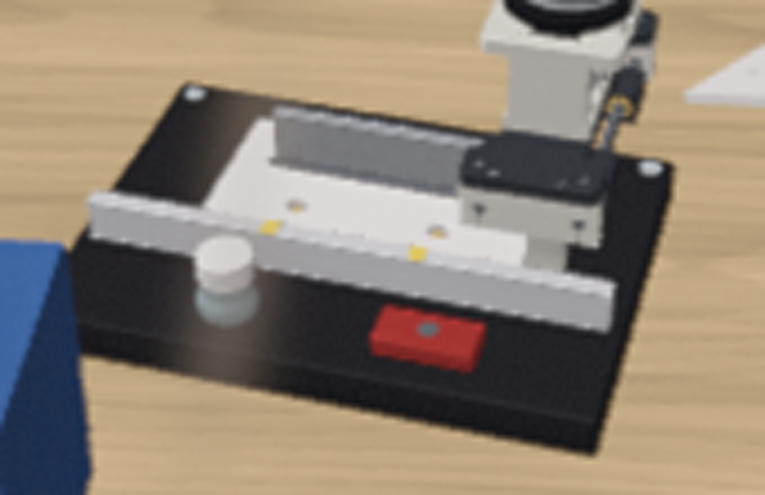

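The coupon is sliding and brass now shows in both holes (crop (297,206) and (437,231)). I continue in small steps.

{"api": "apply_moves", "payload": {
  "increments": [-0.0004,-0.002,0,0,0,0,0,0,0,0,0,0]
}}

```text
t: 10.87
eef_pos: [0.6028, 0.0584, 0.0444]
ee_rot: [3.134, 0.004, 2.936]
force: [0.2, -0.3, -0.3]
width: 0.0498
```

```bash
python3 chk.py
```

```text
10.8667 [0.6028 0.0584 0.0444] [3.1345 0.0043 2.9359] [ 0.17 -0.32 -0.27] w 0.0498 q6 -0.62 stand [-0.0007  0.1126]
```

{"api": "apply_moves", "payload": {
  "increments": [-0.0004,-0.002,0,0,0,0,0,0,0,0,0,0]
}}

```text
t: 11.03
eef_pos: [0.6025, 0.0565, 0.0444]
ee_rot: [3.134, 0.004, 2.936]
force: [-0.1, 0.7, 0.5]
width: 0.0499
```

```bash
python3 - <<'E'
from chk import *
save('scene','s5.png',(190,180,360,290),4.5)
E
```

```text
11.0333 [0.6025 0.0565 0.0444] [3.1341 0.0044 2.9359] [-0.11  0.67  0.46] w 0.0499 q6 -0.62 stand [-0.0007  0.1106]
```

View pics/s5.png

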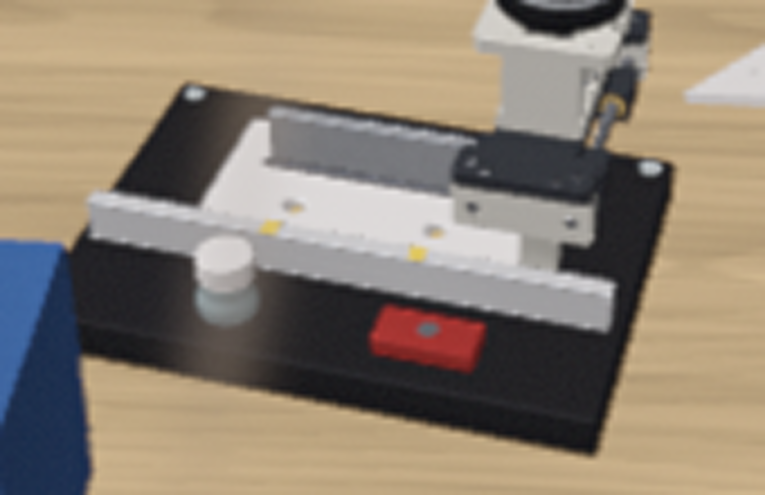

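```bash
python3 - <<'E'
from chk import *
im=cv2.imread('pics/s5.png'); 
f=lambda x,y,z:((proj('scene',stand_pt(P,np.array([x,y,z])))-[190,180]+.5)*4.5-.5).round(1)
for y in(.045,-.045):
    print('pin top',f(.02,y,.038),'hole rim seated',f(.02,y,.04),'hole rim raised',f(.02,y,.048),'y+5mm',f(.02,y+.005,.048))
for y in(.045,-.045): print('stripe top',f(.066,y,.058))
print('coupon corner -y near seated',f(-.06,-.1,.04),'web -y top seated',f(-.025,-.075,.076))
for d in finder.landmark_of('scene','hole0')[:4]: print(((np.array(d['point'])-[190,180]+.5)*4.5-.5).round(1),d['conf'])
im=im[185:250,270:460]; cv2.imwrite('pics/z.png',cv2.resize(im,None,fx=4,fy=4,interpolation=cv2.INTER_CUBIC))
E
```

```text
11.0833 [0.6026 0.0565 0.0444] [3.1343 0.0045 2.9361] [0.01 0.41 0.39] w 0.05 q6 -0.62 stand [-0.0006  0.1106]
pin top [436.4 227.4] hole rim seated [436.5 224.8] hole rim raised [436.5 214.3] y+5mm [444.6 215.7]
pin top [295.2 203.1] hole rim seated [295.1 200.5] hole rim raised [294.6 190.1] y+5mm [302.3 191.4]
stripe top [415.9 247.5]
stripe top [269.1 221.9]
coupon corner -y near seated [254.1 115. ] web -y top seated [270.3 104.7]
[756.   68.4] 0.9
[805.9  41.8] 0.87
[431.  243.9] 0.72
[305.5 222.7] 0.62
```

View pics/z.png

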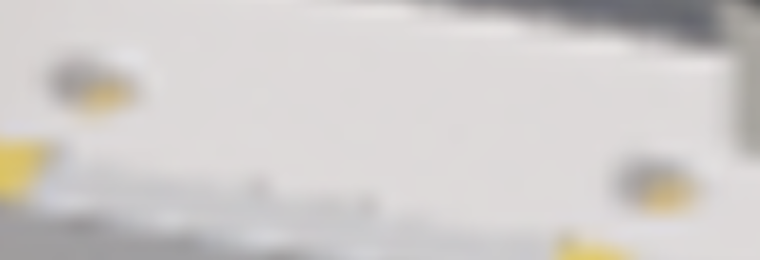

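By my own numbers (stripe bias of about (+1,+5.5) px applied), the hole rims sit at the dropped height, with the pins inside at the +y side of the clearance. The plate is down. I withdraw sideways, then up.

{"api": "apply_moves", "payload": {
  "increments": [0.0006,0.003,0,0,0,0,0.002,0.0098,0,0,0,0,0.002,0.0098,0,0,0,0,0.002,0.0098,0,0,0,0,0,0,0.03,0,0,0,0,0,0.03,0,0,0,0.004,0.02,0.03,0,0,0,0.004,0.02,0.03,0,0,0,0.004,0.03,0.02,0,0,0,0.004,0.03,0.02,0,0,0,0,0.03,0,0,0,0,0,0.03,0,0,0,0,0,0,0,0,0,0,0,0,0,0,0,0]
}}

```text
t: 12.3
eef_pos: [0.6237, 0.27, 0.2135]
ee_rot: [3.133, 0.004, 2.94]
force: [-0.2, 0.1, -0.3]
width: 0.0502
```

```bash
python3 - <<'E'
from chk import *
a=optics.grab_frame('top')[132:240,222:352,::-1]; b=optics.grab_frame('scene')[180:290,190:360,::-1]
a=cv2.resize(a,(390,324),interpolation=cv2.INTER_CUBIC); b=cv2.resize(b,None,fx=4.6,fy=4.6,interpolation=cv2.INTER_CUBIC)
cv2.imwrite('pics/fin.png',cv2.resize(optics.grab_frame('top')[132:240,222:352,::-1],None,fx=5.5,fy=5.5,interpolation=cv2.INTER_CUBIC))
cv2.imwrite('pics/fin_s.png',b)
for c in('top','scene'):
    for n in('hole0','coupon','jar','magnet'):
        print(c,n,[(instand(at_z(c,d['point'],.04)).round(4).tolist(),round(d['conf'],2)) for d in finder.landmark_of(c,n)[:3]])
E
```

```text
12.3 [0.6237 0.27   0.2135] [3.133  0.0037 2.9398] [-0.15  0.09 -0.28] w 0.0502 q6 -0.89 stand [-0.0238  0.3239]
top hole0 [([0.0078, -0.0405], 0.93), ([0.0155, 0.0422], 0.9), ([-0.2927, 0.233], 0.8)]
top coupon [([0.0024, -0.0085], 0.66), ([-0.2557, 0.2385], 0.6)]
top jar [([0.1184, -0.0545], 0.53), ([-0.2519, 0.4149], 0.28)]
top magnet [([0.1107, 0.0743], 0.45), ([0.0214, -0.0338], 0.35)]
scene hole0 [([0.0301, 0.0469], 0.94), ([-0.2112, 0.2019], 0.73), ([-0.2563, 0.247], 0.66)]
scene coupon [([-0.2276, 0.2332], 0.69)]
scene jar [([0.1374, -0.0407], 0.79)]
scene magnet [([0.1296, 0.0749], 0.53)]
```

View pics/fin_s.png

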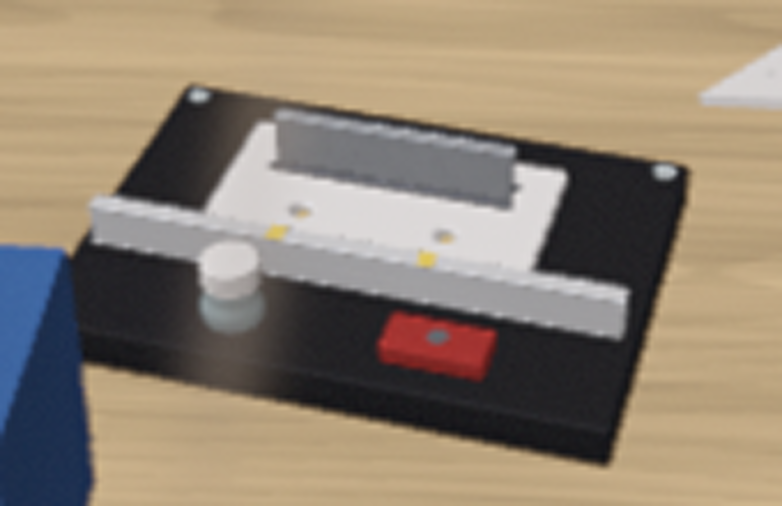

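View pics/fin.png

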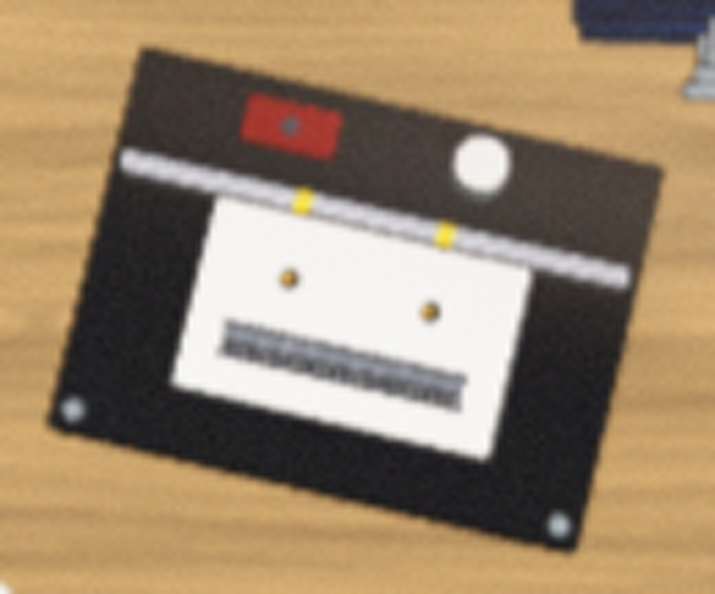

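The top view shows brass in both holes (289,279) and (431,312), with the far edge on the fence. As a numeric cross-check on the drop and the y offset, I fit the pose with the lean left free.

```bash
python3 - <<'E'
from chk import *
g=lambda c:c2p(c,s=5.5); gs=lambda c:c2p(c,(190,180),4.6)
C=[((.06,.1,.01),(215,198)),((.06,-.1,.01),(530,268)),((-.06,-.1,.01),(491,460)),((-.06,.1,.01),(172,385)),((.02,.045,.01),(289,278)),((.02,-.045,.01),(430,311))]
S=[((.02,.045,.01),(443,236)),((.02,-.045,.01),(300,210)),((-.06,-.1,.01),(260,123)),((-.06,.1,.01),(567,170)),((-.025,-.075,.046),(278,110)),((-.025,.075,.046),(514,149))]
F=[((.066,.045,.058),(427,259),(303,201)),((.066,-.045,.058),(277,232),(446,235)),((-.105,-.17,.03),None,None)]
bs=np.mean([gs(a)-proj('scene',stand_pt(P,np.array(m))) for m,a,_ in F[:2]],0); bt=np.mean([g(b)-proj('top',stand_pt(P,np.array(m))) for m,_,b in F[:2]],0)
print('bias',bs.round(2),bt.round(2))
def cp(p,m):
    q=R.from_euler('y',-p[3]).apply(m-np.array([-.06,0,0]))+np.array([-.06,0,.03])
    c,s=np.cos(p[2]),np.sin(p[2]); return stand_pt(P,np.array([p[0]+c*q[0]-s*q[1],p[1]+s*q[0]+c*q[1],q[2]]))
def res(p): return np.concatenate([proj('top',cp(p,np.array(m)))+bt-g(c) for m,c in C]+[proj('scene',cp(p,np.array(m)))+bs-gs(c) for m,c in S])
for L in (None,0,.085):
    r=least_squares((lambda p:res(p)) if L is None else (lambda p:res([*p[:3],L])),[0,0,0,0.]); print(L,r.x.round(4),'cost',r.cost.round(2))
E
```

```text
12.85 [0.6242 0.2667 0.2135] [3.1333 0.0035 2.9364] [ 0.07  0.65 -0.35] w 0.05 q6 -0.89 stand [-0.0227  0.3208]
bias [0.41 1.21] [-0.04 -0.16]
None [-0.0006 -0.0016  0.0033  0.0016] cost 1.11
0 [-0.0007 -0.0016  0.0033  0.    ] cost 1.11
0.085 [ 0.0017 -0.0013  0.0034  0.    ] cost 6.57
```

The fit gives lean 0.002 rad and offset (-0.6, -1.6) mm, so the plate is seated and flat. I hand the job in.

```bash
python3 -c "
from station import arm
print(arm.job_done())"
```

```text
the job is handed in; nothing more can be done
None
```

The coupon is seated over both pins and lies flat on the stand. The job is handed in, at about 13 s of the 54 s allowed; no verdict is reported. I pushed its near edge square to the fence with both fingertips. Then I turned the jaw, slid it about 15 mm along the fence from its +y end until it dropped, and withdrew.

**Checks after withdrawing:**
- **Pose:** a fit to both cameras with the lean left free gives the coupon at stand x -0.6 mm, y -1.6 mm, turned 0.003 rad and leaning 0.002 rad. A still-propped plate (0.085 rad) fits clearly worse, with cost 6.6 against 1.1.
- **Pins:** brass shows in both holes, and both hole rims are at the dropped height.
- **Bystanders:** the magnet and jar look unmoved. I did not recheck the cutters, torch, brush or hammer, but the arm did not work near them.
- **Robot:** the hand is well clear, and no reading passed about 4 N.

**Disagreements:**
- My last push went about 2 mm further than needed, so the coupon rests near the -y end of its 1.75 mm pin clearance. That is still inside the 3 mm limit.
- The networks' final hole points scatter by about 10 mm (pin at x 20 mm, reported 8 to 30 mm). I went by the pixel fit instead.

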